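Run a pine blank through the bench-dog go gauge

TASK

Check the pale pine blank for width: push it along the bench with the fingers through the narrow gap between the two steel bench dogs, and on until it lies wholly on the green painted patch on the other side. Only push it - keep it flat on the bench, do not pick it up - and leave the clamps, mallet, spatula and screw jar where they are.

Things in the scene. Friction and masses are not known exactly. Their poses are not given: they have to be found in the camera images.
- blank: Loose pale pine block, 60 mm (its x) by 100 mm (its y, the long way) by 35 mm high, roughly 0.1 to 0.2 kg, lying flat on the bench. Origin at the centre of its underside, z up. It starts on one side of the gauge (either side), up to some 35 mm off the gauge's middle line and turned up to 0.35 rad from it; it goes through the gap long way first.
- gauge: Two upright round steel bench dogs fixed to the bench, each 28 mm in diameter and 45 mm high, on a dark steel strip let in flush with the bench (200 by 34 mm, nothing to catch on). Origin on the bench surface midway between the dogs; its x axis runs from dog to dog (dog axes at x = -47.5 and +47.5 mm), so the clear gap is 67 mm wide; its y axis is the direction of travel through the gap, one way or the other.
- patch: Rectangle of green paint on the bench, flush (nothing to catch on), 140 mm (its x) by 180 mm (its y). Origin at its centre on the bench surface, axes parallel to the gauge's. It lies on the opposite side of the gauge from the blank's start, its centre 190 to 210 mm from the gauge along the gauge's y and within 15 mm of its middle line.
- corner_a (a point): Lower corner of the blank at x = +30, y = +50 mm in the blank's frame, at bench height.
- corner_b (a point): Lower corner of the blank at x = -30, y = +50 mm in the blank's frame, at bench height.
- corner_c (a point): Lower corner of the blank at x = -30, y = -50 mm in the blank's frame, at bench height.
- corner_d (a point): Lower corner of the blank at x = +30, y = -50 mm in the blank's frame, at bench height.
- clamp_far: Loose yellow spring clamp lying flat, about 130 by 85 mm, 24 mm high, beside the dog at the gauge's +x end. Origin near its pivot, on the bench. Leave alone.
- clamp_near: Loose yellow spring clamp like the other, beside the dog at the gauge's -x end (robot side). Leave alone.
- mallet: Loose small wooden mallet lying at the right of the bench: head 50 by 100 by 50 mm high centred on the origin, handle 170 mm long towards its -x. Leave alone.
- spatula: Loose stainless steel spatula 250 mm long lying flat along its x at the left of the bench. Leave alone.
- screws: Loose glass jar, 72 mm across and 85 mm tall, standing at the back. Origin at the centre of its foot. Leave alone. Behind it and to its sides, out of the way of the work, stand a grey organiser box (80 mm high) and a white glue bottle (160 mm high), all of it more than 0.77 m ahead of the robot.
Not all that is in view belongs to the job. Several things have the shape of the gauge; the one meant has the colours described above.

How it is judged:
By the outcome, as a careful person would: the job done as asked, in the order asked, and still so for the second after the job is handed in, with the robot touching nothing.
It also fails if it takes over 72 s, if anything falls off the work surface, if the arm or the gripper's body presses on something with over 40 N, if the wrist force passes 120 N, or if a joint passes its speed limit or range.

ROBOT

A 6-joint arm with a two-finger parallel gripper is mounted at the origin on the work surface. World frame = base frame: x ahead of the robot, y to its left, z up, the work surface at z = 0. Lengths are in m, angles in rad, forces in N, time in s.
With the tool pointing down it reaches from about 0.375 to 0.9 m from the base axis. Payload 3.1 kg.
Tool frame: the origin (TCP) lies midway between the tips of the shut fingers; the grasp point (between the pads) lies 19 mm behind it; x points along the fingers, y is the direction in which the jaws open and shut, and the axes are right-handed (so a half turn about x gives the same grasp; the last joint's range is limited). The gripper opens to 87 mm and grips with 3 to 60 N. Pads are 19 mm wide; open, the fingers measure 117 mm over their backs; the gripper's body (75 mm by 190 mm) begins 51 mm behind the grasp point.
Start: joints at [1.016, 0.527, 1.433, -0, 1.181, -0.178], TCP at [0.23, 0.581, 0.223] pointing down, gripper open.
Joint ranges: [-3.08, 3.08], [-0.75, 2.2], [0.22, 2.44], [-1.43, 4.57], [0, 2.65], [-2.85, 2.85]. Speed limits (rad/s): [2.79, 2.79, 3.14, 3.14, 3.14, 3.14].

INTERFACE

Orientations are given as a unit quaternion [x, y, z, w].
In Python, from rig import get_obs, imaging, robot gives the robot as it stands.
- The arm moves only by the shell command python3 -m inch 'ROWS' [FORCE]. ROWS is JSON, a list of rows, each a list of 3 entries, a list of its own where there are three numbers: the finger opening in mm, from 0 to 87, then the shift along the tool's x, y, z in mm, then the turn, a rotation vector about the tool's x, y, z in degrees. In form: [[grip, [dx, dy, dz], [wx, wy, wz]], ...]. A call has 1 to 12 rows; each row shifts and turns the pose as measured when the row begins, along the tool's axes as they then stand; what a row does not reach is not made up. A row lasts 1/8 s, in which the tool goes at most 62.5 mm and 10.7 degrees, less where a joint would pass 70% of its speed; a pose out of reach is approached as far as the arm can. A call with a gripper value outside its range is refused whole. The fingers move at their own pace and stop on an object; FORCE is the grip in N (left out, the last holds). Time passes only in rows, so rows that do not move let the fingers close. It gives the time, the measured TCP pose, the force and the opening at its end, in the units of the state.
- get_obs(): the state, without advancing time (a new reading comes with each control period).
- imaging.camera(name): name is "scene" or "top"; returns the picture (420x560x3 uint8, red, green, blue); there is no depth.
- imaging.camera_params(name): a dict with "camera_matrix" (3x3 intrinsics, pixels), "xyz" and "rotation" of the camera in the world. Camera axes: x right, y down, z forward; pixel columns grow to the right and rows downward; lengths in m; the calibration is good to about 2 mm. A picture is of the moment at which its call begins. camera_params takes no time and is no camera call.
- robot.hand_in(): hands the job in, once; it reports no verdict.
Trained networks look in the newest picture that a camera, given by its name, has taken for a name from the list of things; names that differ only in an ending like _2 or _b are one class to them, and where a whole thing is asked for, a point or a joint stands for the part that bears it (a point fixed in the world has none). Each returns a list of dicts, best first, with "confidence" (0 to 1); they miss things now and then, are a little off and sometimes report something else, mostly with a low value. They report only what shows in the picture. A call takes as long as a camera call. They do not tell look-alikes from the thing itself.
- imaging.cut_out(camera, target): "pixels" (420x560 bool, what is visible of it) and "box" ([centre column, centre row, width, height] in pixels, round what is visible of it).
- imaging.tip_of(camera, target): "pixel" ([column, row] in pixels: a listed point, or the origin of a listed thing).
The state is a dict: "time": time; "q": joint angles; "joint_velocities": joint speeds; "joint_torque": joint torques, N m; "position": TCP position; "tool_rot": TCP orientation; "ft_force": force on the tool from outside, world axes, zero at the start; "moment": the same for the moment, N m; "grip_width": finger opening in m.
Only numpy, scipy, OpenCV 4.12 (cv2) and the standard library are available. Lean on these libraries where they do the work, as an engineer would, in place of code of your own. Each camera call takes 0.05 s, during which the arm holds its last target. There are 200 camera calls.

## Working session

There is one attempt and no reset: what is moved stays moved. The work goes in short steps, Python scripts to look and compute and a shell command to move; the robot and the scene stay as the last step left them, time stands still between calls to the robot, and variables do not carry over. Pictures are saved under pics/ and viewed, about 8 in all and at most 12, crops included, and the job is handed in when it is done.

```bash
mkdir -p pics; ls; python3 - <<'E'
from rig import get_obs, imaging, robot
import cv2,numpy as np
for c in("top","scene"):
    im=imaging.camera(c); cv2.imwrite(f"pics/{c}0.png",im[:,:,::-1]); p=imaging.camera_params(c); print(c,p)
    for t in("blank","gauge","patch","corner_a","corner_b","corner_c","corner_d","clamp_far","clamp_near"):
        print(t,[(np.round(d["pixel"],1).tolist(),round(d["confidence"],2)) for d in imaging.tip_of(c,t)])
o=get_obs();print(o["time"],o["position"],o["tool_rot"])
E
```

```text
pics
top {'camera_matrix': array([[510.52794061,   0.        , 275.43283945],
       [  0.        , 510.52794061, 210.95317082],
       [  0.        ,   0.        ,   1.        ]]), 'xyz': array([ 0.4669651 , -0.01830856,  1.7600002 ]), 'rotation': array([-0.70010918,  0.71375278, -0.00977527,  0.01756556])}
blank [([330.4, 203.5], 0.88)]
gauge [([272.9, 208.0], 0.75), ([198.1, 280.6], 0.61), ([326.9, 263.0], 0.61)]
patch [([208.8, 205.6], 0.77), ([316.8, 188.7], 0.4)]
corner_a [([318.2, 207.5], 0.96), ([316.5, 189.8], 0.73), ([344.6, 208.2], 0.56)]
corner_b [([318.2, 207.5], 0.96), ([316.5, 189.8], 0.73), ([344.6, 208.2], 0.56)]
corner_c [([318.2, 207.5], 0.96), ([316.5, 189.8], 0.73), ([344.6, 208.2], 0.56)]
corner_d [([318.2, 207.5], 0.96), ([316.5, 189.8], 0.73), ([344.6, 208.2], 0.56)]
clamp_far [([260.2, 167.3], 0.71)]
clamp_near [([274.2, 249.1], 0.83), ([272.3, 205.7], 0.36)]
scene {'camera_matrix': array([[398.83013448,   0.        , 278.10994127],
       [  0.        , 398.83013448, 210.32001693],
       [  0.        ,   0.        ,   1.        ]]), 'xyz': array([1.05941678, 0.83829838, 0.9338517 ]), 'rotation': array([ 0.23269439,  0.88320044, -0.39116886, -0.1131248 ])}
blank [([250.5, 191.7], 0.64)]
gauge [([302.4, 179.0], 0.98), ([388.6, 249.0], 0.8), ([283.0, 226.6], 0.79)]
patch [([317.6, 266.8], 0.62), ([251.4, 244.0], 0.59)]
corner_a [([234.1, 189.3], 0.98), ([249.6, 184.9], 0.79), ([264.3, 198.0], 0.78), ([247.6, 204.8], 0.55)]
corner_b [([234.1, 189.3], 0.98), ([249.6, 184.9], 0.79), ([264.3, 198.0], 0.78), ([247.6, 204.8], 0.55)]
corner_c [([234.1, 189.3], 0.98), ([249.6, 184.9], 0.79), ([264.3, 198.0], 0.78), ([247.6, 204.8], 0.55)]
corner_d [([234.1, 189.3], 0.98), ([249.6, 184.9], 0.79), ([264.3, 198.0], 0.78), ([247.6, 204.8], 0.55)]
clamp_far [([249.7, 245.4], 0.94)]
clamp_near [([315.8, 212.6], 0.65)]
1.0 [0.2299003  0.58114178 0.2225516 ] [ 0.13241546  0.69460835 -0.13242828  0.69458487]
```

View pics/top0.png

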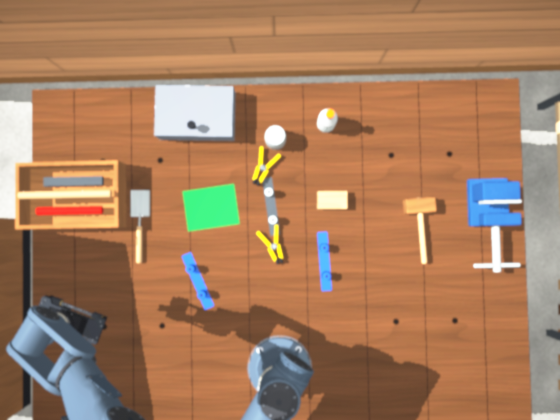

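View pics/scene0.png

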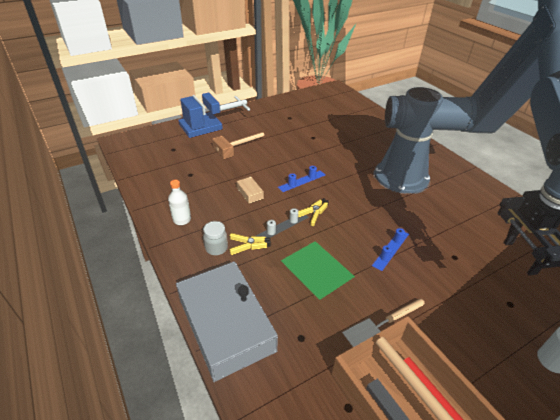

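Top view (picture 1): robot at the bottom, world x up, y left. The blank is at (332,200) and the green patch at (211,207). Three things could pass for the gauge: the steel one at (271,206), a blue one at (198,280) and a blue one at (325,262). Steel is the one described, so I choose (271,206). Picture 2, the scene view, agrees: steel dogs at (271,227) and (294,215). Next I measure and make one close crop.

```bash
cat > h.py <<'E'
from rig import get_obs, imaging, robot
import cv2,numpy as np
from scipy.spatial.transform import Rotation as R
def ray(c,px,z):
    p=imaging.camera_params(c); px=np.atleast_2d(px).astype(float)
    d=np.c_[px,np.ones(len(px))]@np.linalg.inv(p["camera_matrix"]).T@R.from_quat(p["rotation"]).as_matrix().T
    return (p["xyz"]+d*((z-p["xyz"][2])/d[:,2:]))[:,:2]
def proj(c,X):
    p=imaging.camera_params(c); u=(np.atleast_2d(X)-p["xyz"])@R.from_quat(p["rotation"]).as_matrix()@p["camera_matrix"].T
    return u[:,:2]/u[:,2:]
def blob(c,near,f,z):
    "largest component of colour test f close to near -> world centre, rect"
    im=imaging.camera(c); hsv=cv2.cvtColor(im,cv2.COLOR_RGB2HSV).astype(int)
    m=f(hsv).astype(np.uint8); n,l,s,ce=cv2.connectedComponentsWithStats(m)
    k=min((i for i in range(1,n) if s[i,4]>60),key=lambda i:np.hypot(*(ce[i]-near)))
    ys,xs=np.where(l==k); W=ray(c,np.c_[xs,ys],z); C=W.mean(0)
    w,v=np.linalg.eigh(np.cov((W-C).T)); a=v[:,1]; a=a*np.sign(a[1])
    return im,C,np.arctan2(a[1],a[0]),np.sqrt(12*w),len(xs)
E
python3 - <<'E'
from h import *
np.set_printoptions(precision=4,suppress=True)
im=imaging.camera("top")
print(cv2.cvtColor(im,cv2.COLOR_RGB2HSV)[[200,207,192,219,185],[332,211,268,272,338]])
for t in("blank","patch","gauge"):
    for d in imaging.cut_out("top",t):
        m=d["pixels"];ys,xs=np.where(m);W=ray("top",np.c_[xs,ys],.035*(t=="blank"));C=W.mean(0)
        w,v=np.linalg.eigh(np.cov((W-C).T));a=v[:,1]*np.sign(v[1,1]);print(t,round(d["confidence"],2),C,"ang",np.arctan2(a[1],a[0]),"size",np.sqrt(12*w),len(xs))
print("ps",ray("top",[[272.9,208],[208.8,205.6]],0),"blank",ray("top",[330.4,203.5],0))
print("dogs approx",ray("top",[[268.5,192],[272.5,219.5]],.045))
print("scene gauge",ray("scene",[302.4,179],0))
c=im[150:260,170:370];cv2.imwrite("pics/crop1.png",cv2.resize(c,(800,440),interpolation=cv2.INTER_CUBIC)[:,:,::-1])
s=imaging.camera("scene")[160:300,220:370];cv2.imwrite("pics/crop2.png",cv2.resize(s,(640,597),interpolation=cv2.INTER_CUBIC)[:,:,::-1])
E
```

```text
[[ 29  34 255]
 [ 72 188 248]
 [ 96   5 248]
 [ 96   5 248]
 [ 12 147 189]]
patch 0.62 [0.5541 0.2249] ang 1.6819967968342326 size [0.1381 0.1791] 2071
gauge 0.84 [0.5595 0.0179] ang 0.09001120847766836 size [0.0364 0.1809] 560
gauge 0.79 [0.3027 0.2741] ang 0.4025524194186239 size [0.0341 0.1982] 561
gauge 0.75 [ 0.3627 -0.163 ] ang 0.05220257838842845 size [0.034  0.1939] 569
gauge 0.71 [0.5542 0.2241] ang 1.7063899946537444 size [0.1399 0.1799] 2101
ps [[0.5456 0.009 ]
 [0.5583 0.2304]] blank [[ 0.5573 -0.1896]]
dogs approx [[0.5978 0.0221]
 [0.505  0.0104]]
scene gauge [[ 0.354  -0.1645]]
```

View pics/crop1.png

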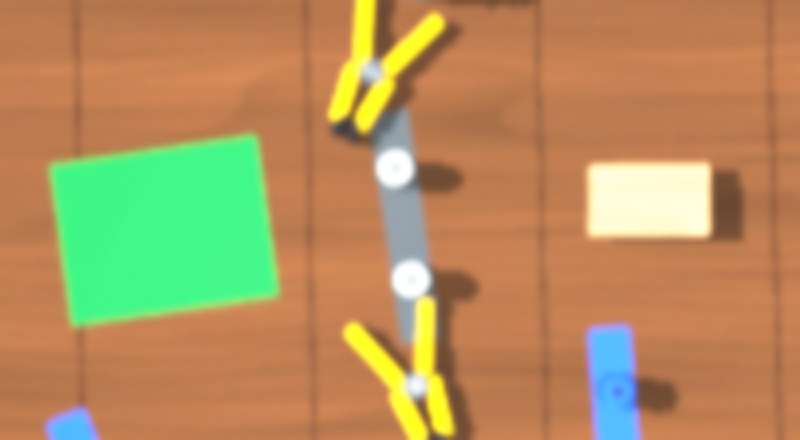

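The crop shows the steel strip with two bright dogs between the yellow clamps, at top-view pixels (268.7,192) and (272.7,220). The choice is right. Next are refined poses in the gauge frame.

```bash
cat >> h.py <<'E'
pale=lambda h:(h[...,1]<90)&(h[...,1]>18)&(h[...,2]>200)&(h[...,0]>15)&(h[...,0]<40)
green=lambda h:(h[...,0]>60)&(h[...,0]<85)&(h[...,1]>120)
E
python3 - <<'E'
from h import *
np.set_printoptions(precision=4,suppress=True)
im,B,ba,bs,n=blob("top",(332,200),pale,.035);print("blank",B,ba,bs,n)
im,P,pa,ps,n=blob("top",(211,207),green,0);print("patch",P,pa,ps,n)
hs=cv2.cvtColor(im,cv2.COLOR_RGB2HSV).astype(float)
D=[]
for u,v in((268.7,192),(272.7,219.8)):
    y0,x0=int(v)-5,int(u)-5; w=np.clip(hs[y0:y0+12,x0:x0+12,2]-170,0,85)*(hs[y0:y0+12,x0:x0+12,1]<25)
    yy,xx=np.mgrid[y0:y0+12,x0:x0+12]; D.append(ray("top",[(w*xx).sum()/w.sum(),(w*yy).sum()/w.sum()],.045)[0]); print((w>0).sum())
D=np.array(D);print("dogs",D,np.linalg.norm(D[0]-D[1]))
G=D.mean(0);x=D[0]-D[1];x/=np.linalg.norm(x);y=np.array([-x[1],x[0]]);print("gauge",G,np.arctan2(x[1],x[0]))
for k,q in(("blank",B),("patch",P)):print(k,"in gauge",(q-G)@x,(q-G)@y)
print("blank ang rel", ba-np.pi/2-np.arctan2(x[1],x[0]))
print(R.from_quat(get_obs()["tool_rot"]).as_matrix())
E
```

```text
blank [ 0.5688 -0.1912] 1.5659607086856593 [0.0607 0.0987] 525
patch [0.5529 0.2244] 1.699286708715415 [0.1361 0.1768] 2009
85
84
dogs [[0.5997 0.0232]
 [0.5055 0.0115]] 0.0949911401694638
gauge [0.5526 0.0174] 0.12377555048166594
blank in gauge -0.009691134888686776 -0.208963868495497
patch in gauge 0.025856676717278284 0.20540421044949725
blank ang rel -0.1286111685909032
[[-0.0001  0.3679  0.9299]
 [-0.0001  0.9299 -0.3679]
 [-1.     -0.0001 -0.    ]]
```

```bash
python3 -m inch '[[15,[0,0,0],[10.2,0,0]],[15,[0,0,0],[10.2,0,0]],[15,[0,0,0],[10.2,0,0]],[15,[0,0,0],[10.2,0,0]],[15,[0,0,0],[10.2,0,0]],[15,[0,0,0],[10.2,0,0]],[15,[0,0,0],[0,0,0]]]' 20; cat >> h.py <<'E'
G=np.array([.5526,.0174]);ga=.1238;gx=np.array([np.cos(ga),np.sin(ga)]);gy=np.array([-gx[1],gx[0]])
def gf(p):p=np.asarray(p)[:2]-G;return np.round(np.array([p@gx,p@gy])*1e3,1)
def st():
    o=get_obs();M=R.from_quat(o["tool_rot"]).as_matrix()
    print("t",round(o["time"],2),"tcp gauge mm",gf(o["position"]),"z",round(o["position"][2]*1e3,1),"jaw ang deg",round(np.degrees(np.arctan2(M[1,1],M[0,1])-ga),2),"tilt",np.round(M[2],3),"F",np.round(o["ft_force"],1),"grip",round(o["grip_width"]*1e3,1))
def bl(near=None):
    near=(332,200) if near is None else near
    im,B,a,s,n=blob("top",near,pale,.035);print("blank gauge",gf(B),"ang deg",round(np.degrees(a-np.pi/2-ga),2),"size",np.round(s,4),n);return im
E
python3 -c "from h import *;st()"
```

```text
time: 2.22
position: [0.2299, 0.5811, 0.2226]
tool_rot: [0.476, 0.523, -0.476, 0.523]
ft_force: [0.1, -0.1, -0.2]
grip_width: 0.0248
t 2.23 tcp gauge mm [-250.6  599.3] z 222.6 jaw ang deg -1.79 tilt [-1. -0.  0.] F [ 0.1 -0.1 -0.2] grip 24.8
```

```bash
python3 -m inch '[[15,[0,0,0],[-1.8,0,0]],[15,[0,15,56],[0,0,0]],[15,[0,15,56],[0,0,0]],[15,[0,15,56],[0,0,0]],[15,[0,15,56],[0,0,0]],[15,[0,15,56],[0,0,0]],[15,[0,15,56],[0,0,0]],[15,[0,15,56],[0,0,0]],[15,[0,15,56],[0,0,0]],[15,[0,15,56],[0,0,0]],[15,[0,15,56],[0,0,0]],[15,[0,0,0],[0,0,0]]]'; python3 -c "from h import *;st()"
```

```text
time: 3.72
position: [0.4716, 0.0349, 0.2245]
tool_rot: [0.461, 0.537, -0.451, 0.543]
ft_force: [0.2, 0.8, -0.3]
grip_width: 0.0152
t 3.73 tcp gauge mm [-78.3  27.3] z 224.5 jaw ang deg 2.55 tilt [-1.     0.016 -0.002] F [ 0.2  0.8 -0.3] grip 15.2
```

```bash
python3 -m inch '[[15,[0,0,0],[0,0,0]],[15,[0,11,54],[0,0,0]],[15,[0,11,54],[0,0,0]],[15,[0,11,54],[0,0,0]],[15,[0,11,54],[0,0,0]],[15,[0,11,54],[0,0,0]],[15,[0,11,54],[0,0,0]],[15,[0,0,0],[0,0,0]],[15,[0,0,0],[0,0,0]]]'; python3 -c "from h import *;st();bl()"
```

```text
time: 4.85
position: [0.596, -0.2626, 0.2225]
tool_rot: [0.452, 0.548, -0.442, 0.548]
ft_force: [-0.8, 0.5, -0.2]
grip_width: 0.0148
t 4.85 tcp gauge mm [   8.5 -283.2] z 222.5 jaw ang deg 4.51 tilt [-1.     0.011 -0.01 ] F [-0.8  0.5 -0.2] grip 14.8
blank gauge [  -6.4 -200.8] ang deg 8.24 size [0.0575 0.0858] 427
```

```bash
python3 -m inch '[[15,[0,-20,20],[4.5,-0.6,-0.6]],[15,[0,0,0],[0,0,0]],[15,[45,0,0],[0,0,0]],[15,[45,0,0],[0,0,0]],[15,[45,0,0],[0,0,0]],[15,[0,0,0],[0,0,0]],[15,[0,0,0],[0,0,0]]]'; python3 -c "from h import *;st();bl()"
```

```text
time: 5.78
position: [0.584, -0.2733, 0.0895]
tool_rot: [0.465, 0.532, -0.462, 0.536]
ft_force: [-0.2, -0.8, 0.1]
grip_width: 0.0149
t 5.78 tcp gauge mm [  -4.8 -292.3] z 89.5 jaw ang deg 0.99 tilt [-1.     0.007  0.001] F [-0.2 -0.8  0.1] grip 14.9
blank gauge [  -6.9 -203.4] ang deg 5.33 size [0.0582 0.0904] 456
```

Down to 12 mm, sideways to about −12 mm and behind the blank.

```bash
python3 -m inch '[[15,[25,-8,8],[1,0,-0.4]],[15,[25,0,0],[0,0,0]],[15,[22,0,0],[0,0,0]],[15,[0,0,0],[0,0,0]],[15,[0,0,0],[0,0,0]]]'; python3 - <<'E'
from h import *
st();im=bl()
s=imaging.camera("scene");c=s[110:290,160:400]
cv2.imwrite("pics/c3.png",cv2.resize(c,(800,600),interpolation=cv2.INTER_CUBIC)[:,:,::-1])
E
```

```text
time: 6.45
position: [0.585, -0.2863, 0.0287]
tool_rot: [0.468, 0.523, -0.467, 0.538]
ft_force: [0.4, -0.8, 0.6]
grip_width: 0.0152
t 6.45 tcp gauge mm [  -5.3 -305.3] z 28.7 jaw ang deg 0.09 tilt [-1.     0.016  0.015] F [ 0.4 -0.8  0.6] grip 15.2
blank gauge [  -7.5 -206.2] ang deg 0.34 size [0.0588 0.0928] 478
```

View pics/c3.png

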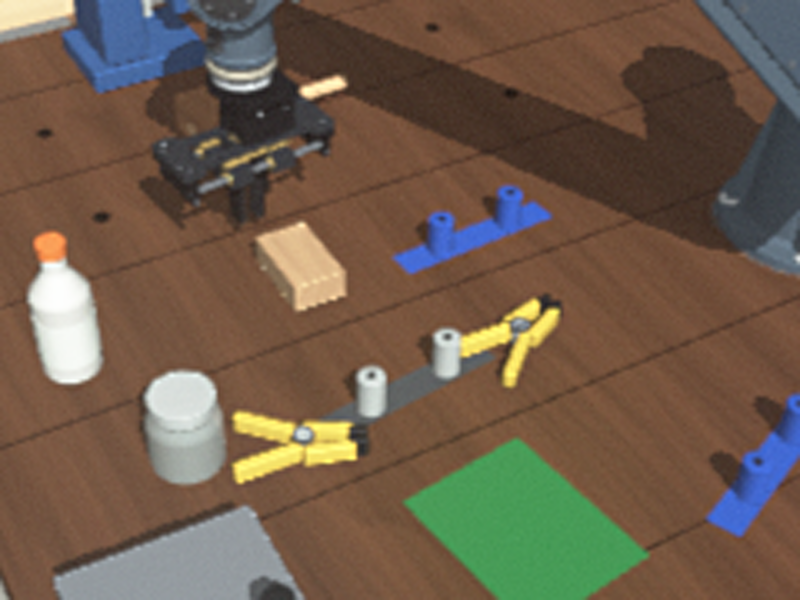

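The crop shows the fingers just behind the blank, with the blank, clamps and dogs all untouched. The scene camera sees the blank without occlusion while I push, so I'll fit its pose from that silhouette.

```bash
cat >> h.py <<'E'
from scipy.optimize import minimize
V=np.array([[sx*.03,sy*.05,z] for sx in(-1,1) for sy in(-1,1) for z in(0,.035)])
def fit(guess,c="scene"):
    "guess: gauge-frame mm, deg. silhouette fit in camera c"
    imaging.camera(c); ds=imaging.cut_out(c,"blank")
    g0=G+gx*guess[0]/1e3+gy*guess[1]/1e3; px=proj(c,[[*g0,.02]])[0]
    d=min(ds,key=lambda d:np.hypot(*(np.array(d["box"][:2])-px))); m=cv2.resize(d["pixels"].astype(np.float32),None,fx=8,fy=8,interpolation=cv2.INTER_LINEAR)
    def cost(p):
        t=np.radians(p[2])+ga; w=V.copy(); w[:,:2]=V[:,:2]@np.array([[np.cos(t),np.sin(t)],[-np.sin(t),np.cos(t)]])+G+gx*p[0]/1e3+gy*p[1]/1e3
        h=cv2.convexHull(((proj(c,w)+.5)*8).astype(np.float32)); k=np.zeros(m.shape,np.uint8); cv2.fillConvexPoly(k,np.round(h*16).astype(int),1,shift=4)
        return np.abs(k-m).sum()/m.sum()
    s=np.array(guess,float); r=minimize(cost,s,method="Nelder-Mead",options=dict(initial_simplex=[s,s+[12,0,0],s+[0,12,0],s+[0,0,8]],xatol=.1,fatol=1e-4))
    print("fit blank",np.round(r.x,1),"mismatch",round(r.fun,3),"conf",round(d["confidence"],2))
E
python3 -m inch '[[15,[16,-10,3],[0,-0.8,-0.9]],[15,[0,0,0],[0,0,0]],[15,[0,0,0],[0,0,0]]]'; python3 -c "
from h import *
st();fit([-10,-209,-7])"
```

```text
time: 6.92
position: [0.5753, -0.2912, 0.0127]
tool_rot: [0.46, 0.522, -0.475, 0.538]
ft_force: [-0.9, -0.7, -0.2]
grip_width: 0.0152
t 6.92 tcp gauge mm [ -15.6 -309.1] z 12.7 jaw ang deg 0.07 tilt [-1.    -0.     0.031] F [-0.9 -0.7 -0.2] grip 15.2
fit blank [  -8.3 -203.    -7.8] mismatch 0.066 conf 0.81
```

```bash
python3 -m inch '[[15,[0,2,-6],[0,1.8,0]],[15,[0,0,-12],[0,0,0]],[15,[0,0,-12],[0,0,0]],[15,[0,0,-12],[0,0,0]],[15,[0,0,-12],[0,0,0]],[15,[0,0,-12],[0,0,0]],[15,[0,0,-12],[0,0,0]],[15,[0,0,-12],[0,0,0]],[15,[0,0,0],[0,0,0]]]'; python3 -c "
from h import *
st();fit([-10,-190,-3])"
```

```text
time: 8.15
position: [0.5652, -0.1939, 0.0131]
tool_rot: [0.468, 0.532, -0.467, 0.53]
ft_force: [1.0, -0.4, -0.0]
grip_width: 0.0149
t 8.15 tcp gauge mm [ -13.6 -211.2] z 13.1 jaw ang deg 0.18 tilt [-1.    -0.    -0.003] F [ 1.  -0.4 -0. ] grip 14.9
fit blank [ -16.5 -144.9   -1. ] mismatch 0.069 conf 0.94
```

```bash
python3 -m inch '[[15,[0,3,-10],[0,0,0]],[15,[0,3,-10],[0,0,0]],[15,[0,3,-10],[0,0,0]],[15,[0,3,-10],[0,0,0]],[15,[0,0,0],[0,0,0]]]'; python3 -c "
from h import *
st();fit([-10,-110,0])"
```

```text
time: 8.88
position: [0.5736, -0.1519, 0.0133]
tool_rot: [0.468, 0.53, -0.467, 0.53]
ft_force: [0.1, -0.2, 0.7]
grip_width: 0.015
t 8.88 tcp gauge mm [  -0.  -170.6] z 13.3 jaw ang deg 0.09 tilt [-1.     0.001 -0.002] F [ 0.1 -0.2  0.7] grip 15.0
fit blank [  -6.6 -104.1    1.4] mismatch 0.091 conf 0.66
```

```bash
python3 -m inch '[[15,[0,3,-7],[0,0,0]],[15,[0,3,-7],[0,0,0]],[15,[0,3,-7],[0,0,0]],[15,[0,0,0],[0,0,0]]]'; python3 - <<'E'
from h import *
st();fit([0,-85,0]);bl((300,203))
im=imaging.camera("top");cv2.imwrite("pics/c4.png",cv2.resize(im[150:260,230:350],(654,600),interpolation=cv2.INTER_CUBIC)[:,:,::-1])
E
```

```text
time: 9.48
position: [0.5806, -0.13, 0.0133]
tool_rot: [0.469, 0.53, -0.467, 0.53]
ft_force: [-0.1, 0.6, -0.6]
grip_width: 0.015
t 9.47 tcp gauge mm [   9.5 -149.7] z 13.3 jaw ang deg -0.01 tilt [-1.     0.002 -0.001] F [-0.1  0.6 -0.6] grip 15.0
fit blank [ -1.4 -85.5   1.3] mismatch 0.173 conf 0.85
blank gauge [ -0.9 -62.2] ang deg 56.42 size [0.041  0.0664] 223
```

View pics/c4.png

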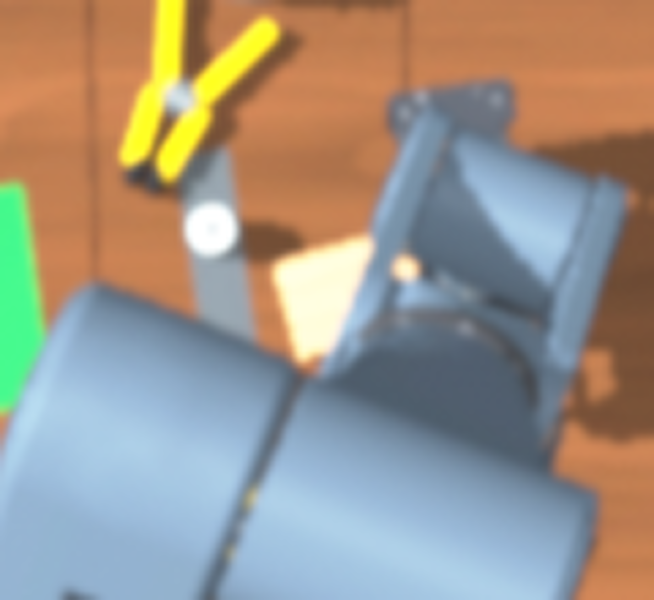

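The crop shows the blank's front edge just short of the dogs, with its top front corners at crop (275,268) and (298,360). The arm hides the rest.

```bash
python3 - <<'E'
from h import *
for p in ray("top",np.array([[275,268],[298,360]])/5.4525-.5+[230,150],.035):print(gf(p))
s=imaging.camera("scene");cv2.imwrite("pics/c5.png",cv2.resize(s[160:260,220:350],(780,600),interpolation=cv2.INTER_CUBIC)[:,:,::-1])
E
```

```text
[ 18.3 -35.9]
[-40.2 -41.9]
```

View pics/c5.png

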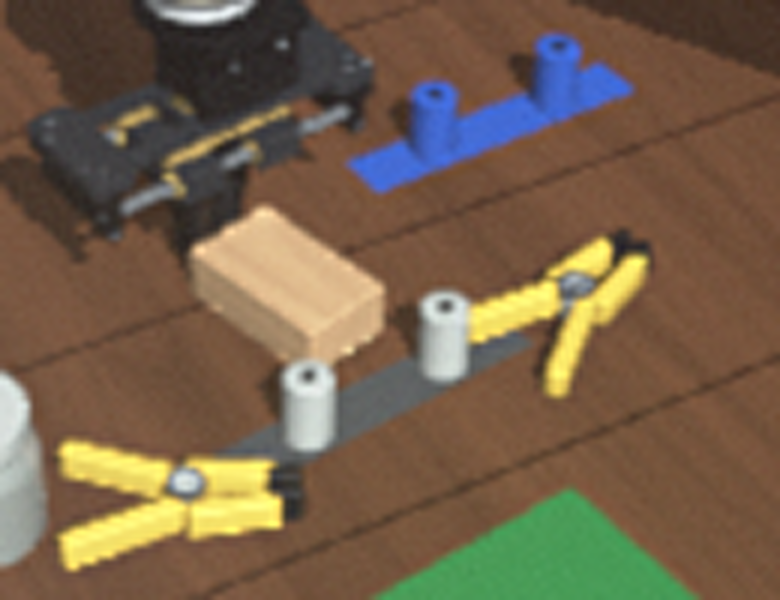

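```bash
python3 - <<'E'
from h import *
q=np.array([[265,208],[385,291],[317,336],[193,255]])/6-.5+[220,160]
for n,p in zip(("rear near","front near","front far","rear far"),ray("scene",q,.035)):print(n,gf(p))
print("dogs top",[gf(p) for p in ray("scene",np.array([[445,304],[308,374]])/6-.5+[220,160],.045)])
s=imaging.camera("scene");h=cv2.cvtColor(s,cv2.COLOR_RGB2HSV);print(h[[203,210,220,215,230,190],[265,260,263,277,300,265]].tolist())
E
```

```text
rear near [ -21.4 -134.3]
front near [-33.7 -34.7]
front far [ 19.8 -27.1]
rear far [  36.6 -124.1]
dogs top [array([-47. ,   2.3]), array([48.1,  3. ])]
[[17, 94, 224], [16, 94, 168], [13, 125, 114], [16, 94, 210], [12, 122, 127], [12, 125, 116]]
```

The dogs come out at ±47.5 mm in the scene view as well, so the calibration holds. The blank is centred laterally but turned about +8°. I'll back off, centre the pusher on the mid-line and push straight to square it up.

```bash
python3 -m inch '[[15,[0,0,8],[0,0,0]],[15,[0,-10,0],[0,0,0]],[15,[0,0,0],[0,0,0]],[15,[0,0,-7],[0,0,0]],[15,[0,0,-6],[0,0,0]],[15,[0,0,-6],[0,0,0]],[15,[0,0,-5],[0,0,0]],[15,[0,0,0],[0,0,0]]]'; cat >> h.py <<'E'
wood=lambda h:(h[...,1]<108)&(h[...,1]>60)&(h[...,2]>150)&(h[...,0]>13)&(h[...,0]<21)
def top(guess,box=(150,280,200,400)):
    "top-face polygon fit in scene by colour"
    c="scene";s=imaging.camera(c);m=wood(cv2.cvtColor(s,cv2.COLOR_RGB2HSV).astype(int)).astype(np.uint8)
    k=np.zeros_like(m);a=box;k[a[0]:a[1],a[2]:a[3]]=m[a[0]:a[1],a[2]:a[3]];n,l,S,ce=cv2.connectedComponentsWithStats(k)
    j=1+S[1:,4].argmax();ys,xs=np.where(l==j);W=ray(c,np.c_[xs,ys],.035);r=cv2.minAreaRect((W*1e3).astype(np.float32))
    b=cv2.boxPoints(r)/1e3;print("top n",S[j,4],"size",np.round(r[1],1),"corners",[gf(p).tolist() for p in b],"centre",gf(b.mean(0)));return s
E
python3 - <<'E'
from h import *
st();s=top(None);fit([0,-75,3])
cv2.imwrite("pics/c6.png",cv2.resize(s[160:260,220:350],(780,600),interpolation=cv2.INTER_CUBIC)[:,:,::-1])
E
```

```text
time: 10.78
position: [0.5674, -0.1153, 0.0133]
tool_rot: [0.469, 0.529, -0.468, 0.53]
ft_force: [0.7, -0.4, 0.2]
grip_width: 0.0157
t 10.78 tcp gauge mm [  -1.7 -133.5] z 13.3 jaw ang deg -0.08 tilt [-1.     0.002 -0.001] F [ 0.7 -0.4  0.2] grip 15.7
top n 496 size [ 78.8 127. ] corners [[-30.8, 9.7], [-26.3, -117.2], [52.4, -114.4], [47.9, 12.5]] centre [ 10.8 -52.3]
fit blank [  0.8 -66.5   5.2] mismatch 0.16 conf 0.96
```

View pics/c6.png

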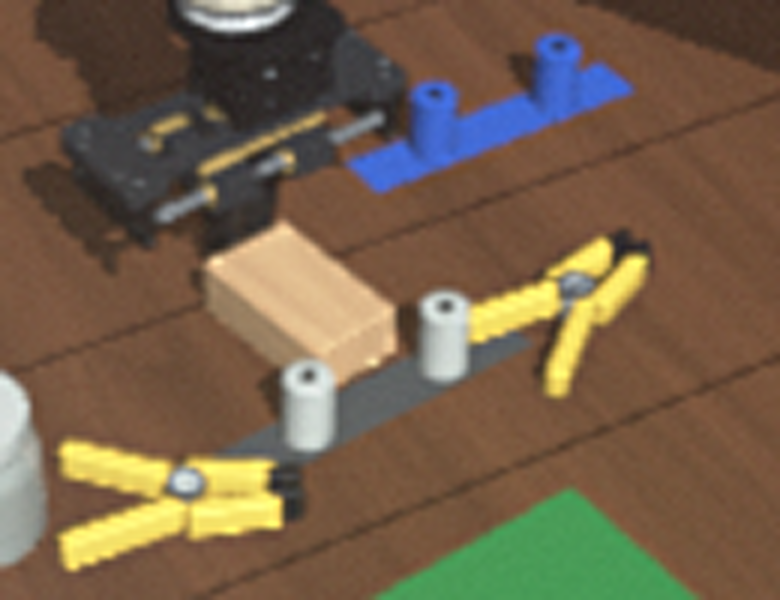

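The crop shows the blank's front at the gap entrance. Its top corners are at crop (396,312), (332,353), (207,268) and (285,224).

```bash
cat >> h.py <<'E'
def quad(q,org,sc):
    "rear near, front near, front far, rear far crop pixels -> rigid fit of top face (scene y bias 2.6 removed)"
    P=np.array([gf(p) for p in ray("scene",np.array(q)/sc-.5+org,.035)])-[.5,2.6];M=np.array([[-30,-50],[-30,50],[30,50],[30,-50]])
    C=P.mean(0);H=M.T@(P-C);t=np.arctan2(H[0,1]-H[1,0],H[0,0]+H[1,1]);Rm=np.array([[np.cos(t),-np.sin(t)],[np.sin(t),np.cos(t)]])
    print("corners",P.tolist(),"\ncentre",C,"deg",np.degrees(t),"res",np.round(P-C-M@Rm.T,1).tolist());print("fitted",np.round(C+M@Rm.T,1).tolist())
E
python3 -c "
from h import *
quad([[265,208],[385,291],[317,336],[193,255]],[220,160],6)
quad([[285,224],[396,312],[332,353],[207,268]],[220,160],6)"
```

```text
corners [[-21.9, -136.9], [-34.2, -37.300000000000004], [19.3, -29.700000000000003], [36.1, -126.69999999999999]] 
centre [ -0.175 -82.65 ] deg 8.584985308147138 res [[0.5, -0.3], [3.1, 0.4], [-2.7, -1.0], [-0.9, 0.9]]
fitted [[-22.4, -136.6], [-37.3, -37.7], [22.0, -28.7], [37.0, -127.6]]
corners [[-22.9, -118.19999999999999], [-28.4, -19.700000000000003], [20.8, -13.799999999999999], [36.1, -112.6]] 
centre [  1.4   -66.075] deg 6.03016098531573 res [[0.3, 0.7], [5.3, -0.2], [-5.2, -0.6], [-0.4, 0.0]]
fitted [[-23.2, -118.9], [-33.7, -19.5], [26.0, -13.2], [36.5, -112.6]]
```

```bash
python3 -m inch '[[15,[0,0,6],[0,0,0]],[15,[0,-11,0],[0,0,0]],[15,[0,0,0],[0,0,0]],[15,[0,0,-6],[0,0,0]],[15,[0,0,-5],[0,0,0]],[15,[0,0,-4],[0,0,0]],[15,[0,0,0],[0,0,0]]]'; python3 - <<'E'
from h import *
st();s=imaging.camera("scene")
cv2.imwrite("pics/c7.png",cv2.resize(s[190:235,245:305],(800,600),interpolation=cv2.INTER_CUBIC)[:,:,::-1])
E
```

```text
time: 11.8
position: [0.5545, -0.1083, 0.0133]
tool_rot: [0.47, 0.529, -0.468, 0.53]
ft_force: [-0.5, 0.4, -0.2]
grip_width: 0.0148
t 11.8 tcp gauge mm [ -13.6 -125. ] z 13.3 jaw ang deg -0.17 tilt [-1.     0.002 -0.001] F [-0.5  0.4 -0.2] grip 14.8
```

View pics/c7.png

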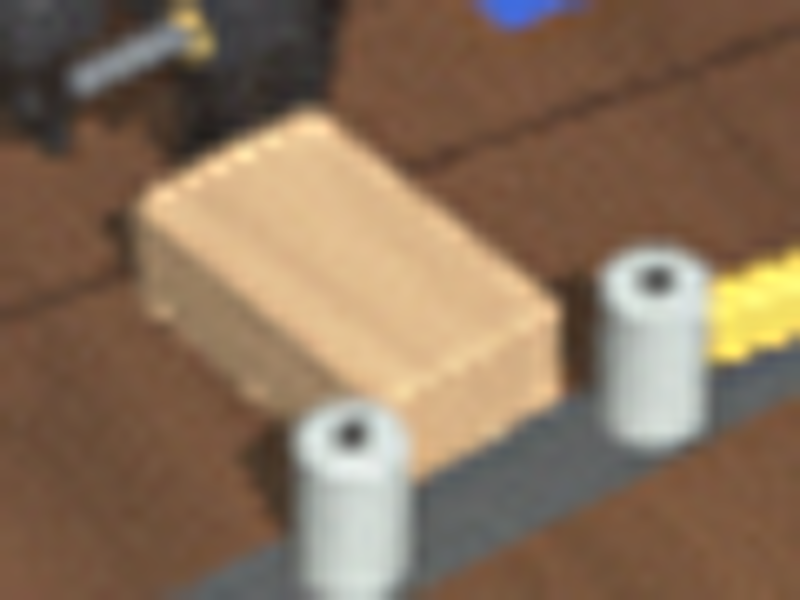

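The crop shows the blank almost square to the strip with its front over it. Its top corners are at crop (310,105), (562,305), (395,397) and (138,205).

```bash
python3 -c "
from h import *
quad([[310,105],[562,305],[395,397],[138,205]],[245,190],13.333)
print([gf(p) for p in ray('scene',np.array([[656,278],[352,433]])/13.333-.5+[245,190],.045)])"
```

```text
corners [[-23.3, -114.3], [-28.8, -14.0], [25.4, -11.5], [35.8, -107.89999999999999]] 
centre [  2.275 -61.925] deg 4.588031231925989 res [[0.3, -0.1], [2.8, 0.5], [-2.8, -1.8], [-0.4, 1.5]]
fitted [[-23.6, -114.2], [-31.6, -14.5], [28.2, -9.7], [36.2, -109.4]]
[array([-46.5,   3. ]), array([48.3,  3.6])]
```

```bash
python3 -m inch '[[15,[0,0,-4],[0,0,0]],[15,[0,0,-4],[0,0,0]],[15,[0,0,0],[0,0,0]],[15,[0,0,0],[0,0,0]]]'; python3 - <<'E'
from h import *
st();s=imaging.camera("scene")
cv2.imwrite("pics/c8.png",cv2.resize(s[190:235,245:305],(800,600),interpolation=cv2.INTER_CUBIC)[:,:,::-1])
E
```

```text
time: 12.35
position: [0.5538, -0.0999, 0.0134]
tool_rot: [0.47, 0.529, -0.468, 0.53]
ft_force: [-0.6, 0.9, 0.8]
grip_width: 0.0152
t 12.35 tcp gauge mm [ -13.3 -116.6] z 13.4 jaw ang deg -0.17 tilt [-1.     0.002 -0.   ] F [-0.6  0.9  0.8] grip 15.2
```

View pics/c8.png

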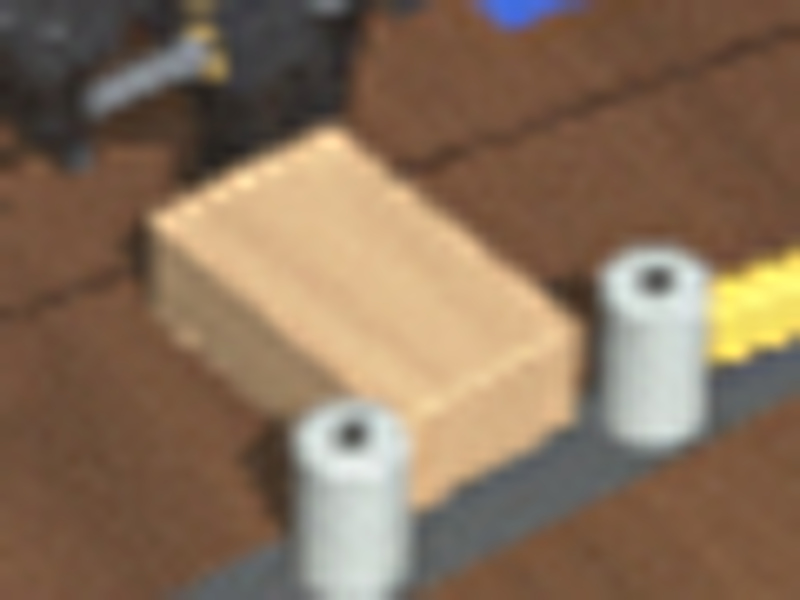

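The crop shows the blank with its front between the dogs. Its top corners are at crop (338,125), (582,328), (415,415) and (150,217).

```bash
python3 -c "
from h import *
quad([[338,125],[582,328],[415,415],[150,217]],[245,190],13.333)"
```

```text
corners [[-24.4, -103.39999999999999], [-27.6, -4.3], [25.2, -3.5], [36.0, -102.3]] 
centre [  2.3   -53.375] deg 3.2598070930127343 res [[0.4, 1.6], [2.9, 0.9], [-4.2, -1.8], [0.9, -0.7]]
fitted [[-24.8, -105.0], [-30.5, -5.2], [29.4, -1.7], [35.1, -101.6]]
```

```bash
python3 -m inch '[[15,[0,0,-5],[0,0,0]],[15,[0,0,-3],[0,0,0]],[15,[0,0,6],[0,0,0]],[15,[0,14,0],[0.2,0,0]],[15,[0,0,0],[0,0,0]],[15,[0,0,-6],[0,0,0]],[15,[0,0,-8],[0,0,0]],[15,[0,0,-8],[0,0,0]],[15,[0,0,-8],[0,0,0]],[15,[0,0,-8],[0,0,0]],[15,[0,0,0],[0,0,0]]]'; python3 - <<'E'
from h import *
st();s=imaging.camera("scene")
cv2.imwrite("pics/c9.png",cv2.resize(s[190:250,245:325],(800,600),interpolation=cv2.INTER_CUBIC)[:,:,::-1])
E
```

```text
time: 13.78
position: [0.5635, -0.0554, 0.0135]
tool_rot: [0.47, 0.528, -0.469, 0.529]
ft_force: [0.3, -0.5, 0.4]
grip_width: 0.0149
t 13.78 tcp gauge mm [  1.8 -73.6] z 13.5 jaw ang deg -0.35 tilt [-1.     0.002 -0.   ] F [ 0.3 -0.5  0.4] grip 14.9
```

View pics/c9.png

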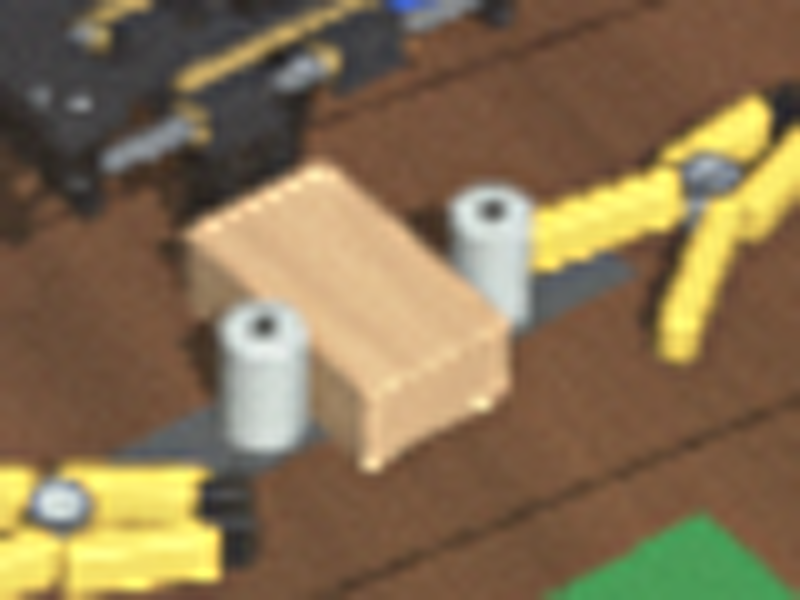

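The crop shows the blank halfway through the gap, straight, with light force. Its top corners are at crop (322,162), (508,325), (370,395) and (190,235). I carry on straight.

```bash
python3 -c "
from h import *
quad([[322,162],[508,325],[370,395],[190,235]],[245,190],10)"
python3 -m inch '[[15,[0,-1,-8],[-0.3,0,0]],[15,[0,0,-10],[0,0,0]],[15,[0,0,-10],[0,0,0]],[15,[0,0,-10],[0,0,0]],[15,[0,0,-10],[0,0,0]],[15,[0,0,-10],[0,0,0]],[15,[0,0,0],[0,0,0]]]'; python3 -c "
from h import *
st();fit([2,55,0])"
```

```text
corners [[-22.1, -60.7], [-22.9, 39.6], [33.4, 38.9], [35.8, -57.0]] 
centre [ 6.05 -9.8 ] deg 1.0820672315751412 res [[0.9, -0.3], [2.0, -0.0], [-1.7, -1.9], [-1.2, 2.2]]
fitted [[-23.0, -60.4], [-24.9, 39.6], [35.1, 40.8], [37.0, -59.2]]
time: 14.7
position: [0.555, 0.0059, 0.0135]
tool_rot: [0.469, 0.529, -0.468, 0.53]
ft_force: [1.1, -0.0, 0.5]
grip_width: 0.0151
t 14.7 tcp gauge mm [  1.  -11.7] z 13.5 jaw ang deg -0.04 tilt [-1.     0.003 -0.   ] F [ 1.1 -0.   0.5] grip 15.1
fit blank [ 4.6 53.4 -2. ] mismatch 0.105 conf 0.85
```

```bash
python3 -m inch '[[15,[0,0,-10],[0,0,0]],[15,[0,0,-12],[0,0,0]],[15,[0,0,-12],[0,0,0]],[15,[0,0,-12],[0,0,0]],[15,[0,0,-12],[0,0,0]],[15,[0,0,-12],[0,0,0]],[15,[0,0,-12],[0,0,0]],[15,[0,0,-12],[0,0,0]],[15,[0,0,-12],[0,0,0]],[15,[0,0,-12],[0,0,0]],[15,[0,0,-12],[0,0,0]],[15,[0,0,0],[0,0,0]]]'; python3 -c "
from h import *
st();fit([5,180,0])"
```

```text
time: 16.3
position: [0.5385, 0.1433, 0.0135]
tool_rot: [0.469, 0.529, -0.468, 0.53]
ft_force: [0.3, -0.2, -0.3]
grip_width: 0.015
t 16.3 tcp gauge mm [  1.5 126.7] z 13.5 jaw ang deg -0.09 tilt [-1.     0.003  0.   ] F [ 0.3 -0.2 -0.3] grip 15.0
fit blank [  4.2 191.4  -1.6] mismatch 0.067 conf 0.65
```

```bash
python3 -m inch '[[15,[0,0,-8],[0,0,0]],[15,[0,0,-6],[0,0,0]],[15,[0,0,0],[0,0,0]],[15,[0,0,12],[0,0,0]],[15,[0,0,20],[0,0,0]],[15,[-30,0,0],[0,0,0]],[15,[-50,0,0],[0,0,0]],[15,[-60,0,0],[0,0,0]],[15,[-50,0,0],[0,0,0]],[15,[0,-50,30],[0,0,0]],[15,[0,-50,30],[0,0,0]],[15,[0,0,0],[0,0,0]]]'; python3 -c "
from h import *
st()"
```

```text
time: 17.9
position: [0.4479, 0.0436, 0.2093]
tool_rot: [0.471, 0.526, -0.47, 0.53]
ft_force: [1.0, 0.5, 0.6]
grip_width: 0.0149
t 17.9 tcp gauge mm [-100.6   38.9] z 209.3 jaw ang deg -0.46 tilt [-1.     0.006  0.004] F [1.  0.5 0.6] grip 14.9
```

```bash
python3 -m inch '[[15,[0,0,60],[0,0,0]],[15,[0,0,60],[0,0,0]],[15,[0,0,60],[0,0,0]],[15,[0,0,60],[0,0,0]],[15,[0,0,60],[0,0,0]],[15,[0,0,0],[0,0,0]],[15,[0,0,0],[0,0,0]]]'; python3 - <<'E'
from h import *
st();fit([5,203,0]);t=bl((213,209));s=imaging.camera("scene")
cv2.imwrite("pics/c10.png",np.vstack([cv2.resize(t[120:270,110:310],(400,300),interpolation=cv2.INTER_CUBIC),cv2.resize(s[150:300,200:400],(400,300),interpolation=cv2.INTER_CUBIC)])[:,:,::-1])
for n in("clamp_far","clamp_near","screws","mallet","spatula"):
    print(n,[(np.round(d["pixel"],1).tolist(),round(d["confidence"],2)) for d in imaging.tip_of("scene",n)[:2]])
E
```

```text
time: 18.77
position: [0.4895, -0.2674, 0.2109]
tool_rot: [0.473, 0.522, -0.468, 0.534]
ft_force: [-0.5, 0.2, 0.9]
grip_width: 0.0149
t 18.77 tcp gauge mm [ -97.8 -274.9] z 210.9 jaw ang deg -0.49 tilt [-1.     0.016  0.008] F [-0.5  0.2  0.9] grip 14.9
fit blank [  4.8 204.8  -3.7] mismatch 0.164 conf 0.78
blank gauge [  3.5 200. ] ang deg -1.09 size [0.0619 0.1008] 543
clamp_far [([251.1, 246.3], 0.79)]
clamp_near [([314.7, 212.8], 0.69)]
screws [([215.6, 246.2], 0.57)]
mallet [([223.8, 153.4], 0.92)]
spatula [([391.3, 318.8], 0.57)]
```

View pics/c10.png

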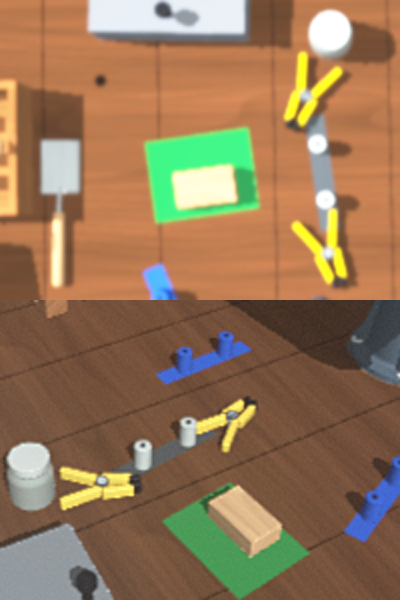

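The final picture shows the blank's top at crop (205,186) with green paint on all four sides. The clamps, dogs, jar and spatula are where they started. By the top view the blank is at (3.5, 200) mm and the patch at (26, 205) mm in the gauge frame, so the smallest side margin is about 17 mm. I'm handing in.

```bash
python3 -c "
from rig import robot;print(robot.hand_in())"
```

```text
the job is handed in; nothing more can be done
None
```

I pushed the pine blank along the bench, long way first, through the gap between the steel dogs and on to the green patch. It stayed flat throughout and was never gripped. I then lifted the fingers away and handed in at about 19 s.

**Final position:** in the top view the blank is at (3.5, 200) mm in the gauge frame and turned −1.1°. Green shows on all four sides, and the smallest margin is about 17 mm, on the robot side.

**Other items:** the far and near clamps, compared by pixel in the scene camera, are within about 1.5 px of where they started. The dogs, screw jar and spatula look unmoved in the last picture. The mallet was only detected in the scene view and not compared closely. The wrist force was about 1 N at each check.

**Checks that disagreed:**
- **Patch position:** it measured about 26 mm off the gauge's middle line, although the task says within 15 mm. I went by the measurement.
- **Scene-camera outline fit:** it fitted poorly several times, including the last check, where it read (4.8, 204.8) mm and −3.7°. I relied on the top view and hand-picked corners instead.
- **First steering push:** it turned the blank by about 8°, which I corrected before it entered the gap.

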